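Park a brass lamp casting in its holding fork

ROBOT

A 6-joint arm with a two-finger parallel gripper is mounted at the origin on the work surface. World frame = base frame: x ahead of the robot, y to its left, z up, the work surface at z = 0. Lengths are in mm, angles in rad, forces in N, time in s.
With the tool pointing down it reaches from about 300 to 875 mm from the base axis. Payload 4.2 kg.
Tool frame: the origin (TCP) lies at the very end of the fingers, on their centre line; the grasp point (between the pads) lies 19 mm behind it; z points along the fingers, y is the line along which they close (so a half turn about z gives the same grasp; the last joint's range is limited). The gripper opens to 85 mm and grips with 20 to 120 N. Pads are 22 mm wide; open, the fingers measure 114 mm over their backs; the gripper's body (76 mm by 85 mm) begins 54 mm behind the grasp point. The pads swing forward as they close: fully open they stand 13 mm farther back than shut.
Start: joints at [-1.176, 0.32, 1.565, -0, 1.257, -0.02], TCP at [231.733, -526.252, 231.338] pointing down, gripper open.
Joint ranges: [-3.11, 3.11], [-0.84, 2.01], [0.21, 2.61], [-1.34, 4.49], [0.05, 2.63], [-2.56, 2.56]. Speed limits (rad/s): [2.57, 2.57, 3.14, 3.14, 3.14, 3.14].

INTERFACE

Orientations are given as a unit quaternion [w, x, y, z].
In Python, from cell import env gives the robot as it stands.
- The arm moves only by the tool step_arm, never from a script. Its argument "steps" is a list of rows, each a list of 7 numbers: the shift along the world's x, y, z in m, then the turn, a rotation vector about the world's x, y, z in degrees, then the finger opening in m, from 0 to 0.0854. A call has 1 to 10 rows; each row is the pose to reach, as a shift and turn from the pose commanded when the call began; what a row does not reach only later rows make up. A row lasts 1/8 s, in which the tool goes at most 62.5 mm and 10.7 degrees, less where a joint would pass 70% of its speed; a pose out of reach is approached as far as the arm can. A call with a gripper value outside its range is refused whole. The fingers move at their own pace and stop on an object; "squeeze" is the grip in N (left out, the last holds). Time passes only in rows, so rows that repeat a pose let the fingers close. It gives the time, the measured TCP pose, the force, the opening and the grip force at its end, in the units of the state.
- env.read_state(): the state, without advancing time (a new reading comes with each control period).
- env.snapshot(name): name is "side" or "top"; returns a dict with "color" (420x560x3 uint8, blue, green, red), "fx", "fy", "cx", "cy" (pixels), "pose" (4x4, takes a point from camera to world coordinates). Camera axes: x right, y down, z forward; pixel columns grow to the right and rows downward; lengths in mm; the calibration is good to about 2 mm. A picture is of the moment at which its call begins. There is no depth.
- env.hand_in(): hands the job in; it is judged then, once.
Trained networks look in the newest picture that a camera, given by its name, has taken for a name from the list of things; names that differ only in an ending like _2 or _b are one class to them, and where a whole thing is asked for, a point or a joint stands for the part that bears it (a point fixed in the world has none). Each returns a list of dicts, best first, with "confidence" (0 to 1); they miss things now and then, are a little off and sometimes report something else, mostly with a low value. They report only what shows in the picture. A call takes as long as a camera call. They do not tell look-alikes from the thing itself.
- env.recognise(camera, name): "uv" ([column, row] in pixels, amid what is visible of it).
- env.place_of(camera, name): "uv" ([column, row] in pixels: a listed point, or the origin of a listed thing).
The state is a dict: "time_s": time; "joints": joint angles; "joint_vel": joint speeds; "effort": joint torques, N m; "tool_pos": TCP position; "orientation": TCP orientation; "wrist_force": force on the tool from outside, world axes, zero at the start; "wrist_torque": the same for the moment, N m; "finger_gap": finger opening in mm; "gripper_force": force on a finger pad.
Only numpy, scipy, OpenCV 4.12 (cv2) and the standard library are available. Lean on these libraries where they do the work, as an engineer would, in place of code of your own. Each camera call takes 0.05 s, during which the arm holds its last target. There are 200 camera calls.

TASK

Swing the keeper of the holding fork wide open, then slide the waisted brass casting along the bench, standing and never lifted or tipped, until its waist is fully home at the end of the fork's slot. Then swing the keeper fully shut behind the waist, let go, and leave the other loose things on the bench where they are.

Things in the scene. Friction and masses are not known exactly. Their poses are not given: they have to be found in the camera images.
- casting: the loose waisted brass casting, 0.6 kg, 70 mm tall, round, standing upright: foot 86 mm across from 0 to 18 mm height, waist 28 mm across from 18 to 48 mm, cup 72 mm across from 48 to 70 mm. Too wide to grasp; pushed low at its foot it slides without tipping. Origin: centre of its underside; z up along its axis
- fork: fixed grey plate, height 24 to 32 mm, on legs at the sides (104 apart) and back: the casting's foot runs under it, the waist in its slot, 36 mm wide, mouth flared to 56. Origin: at bench level, where the casting's axis stands when fully home; x along the slot inwards, z up. Along x: mouth -31 mm, slot end +14, back +80; half-width 66. The mouth faces the robot's right (-y), within 0.26 rad
- keeper (a joint): keeper angle: a flat bar 10 mm wide, 34 to 42 mm above the bench, on an upright pivot on the fork. 0 = shut: it lies across the slot's mouth, pointing along the fork's +y. Grows to 1.9 as it swings anticlockwise from above, out before the mouth and on to the pivot's side; from 1.5 up it clears the casting's way. Slight friction; stays where left. Shut, it leaves 5 mm of play to a waist fully home
- keeper_pin (a point): the keeper's grip: an upright round steel pin 14 mm thick near the bar's free end, from 42 to 90 mm above the bench, 125 mm from the pivot axis; this point is on its axis, 68 mm above the bench
- keeper_pivot (a point): point on the keeper's pivot axis, 68 mm above the bench; in the fork's frame at x -24 mm, y -55 mm
- bell: a loose brass bell cap, 64 mm across its flat mouth, 60 mm tall, no waist; origin under its centre
- finial_a: a small loose brass finial, 32 mm across, 52 mm tall; origin under its centre
- finial_b: another brass finial like it
- collar: a loose brass ring, 44 mm across, 12 mm tall, lying flat; origin under its centre
- jar: an amber glass jar with a cap, 64 mm across, 75 mm tall; origin under its centre
- driver: a screwdriver lying on the bench; origin under it near its middle
- brush: a brush lying on the bench; origin under it near its middle
Not all that is in view belongs to the job. Leave any black or purple look-alike of the casting alone.

How it is judged (in metres and radians):
On the way, in this order (a step that is already met when the one before it is completed fails the run):
1. the keeper is swung wide open (value of joint keeper above 1.35 rad), for 0.1 s.
2. the casting stands home in the slot while the keeper is still open (horizontal distance between casting and fork below 0.01 m and angle between casting's own z axis and vertical below 0.08 rad and value of joint keeper above 0.6 rad), for 0.2 s.
At the end, for the whole second after the job is handed in: The casting stands upright (within 0.08 rad) on the bench with its axis within 10 mm of the home position in the fork, the keeper is shut (joint below 0.08 rad), and both are at rest (horizontal distance between casting and fork below 0.01 m and angle between casting's own z axis and vertical below 0.08 rad and height (world z) of casting below 0.004 m and value of joint keeper below 0.08 rad and linear speed of casting below 0.02 m/s and velocity of joint keeper below 0.1 rad/s); the robot touches nothing.
It fails at once if the casting was lifted off the bench or tipped (height (world z) of casting above 0.015 m or angle between casting's own z axis and vertical above 0.25 rad).
It fails at once if another loose thing was moved by more than 25 mm (distance of any of bell, finial_a, finial_b, collar, jar, driver, brush from where it was at the start of the episode above 0.025 m).
It also fails if it takes over 72 s, if anything falls off the work surface, if the arm or the gripper's body presses on something with over 40 N, if the wrist force passes 120 N, or if a joint passes its speed limit or range.

## Working session

There is one attempt and no reset: what is moved stays moved. The work goes in short steps, Python scripts to look and compute and a tool call to move; the robot and the scene stay as the last step left them, time stands still between calls to the robot, and variables do not carry over. Pictures are saved under pics/ and viewed, at most 10 in all, crops included, and the job is handed in when it is done.

Besides the shell and the picture viewer there is one more tool, called after "Call:" by a JSON object that holds its "api" and its "payload", one argument or row to a line. step_arm: Moves the arm, as the interface text tells. Its arguments: {"type":"object","properties":{"steps":{"type":"array","items":{"type":"array","items":{"type":"number"}}},"squeeze":{"type":"number"}},"required":["steps"]}

```bash
mkdir -p pics; ls; cat > h.py <<'E'
import numpy as np, cv2
from cell import env
def ray(s,uv):
    T=np.array(s["pose"]);d=T[:3,:3]@np.array([(uv[0]-s["cx"])/s["fx"],(uv[1]-s["cy"])/s["fy"],1.]);return T[:3,3],d
def at(s,uv,z):
    o,d=ray(s,uv);return (o+d*(z-o[2])/d[2])[:2].round(1)
def proj(s,p):
    T=np.array(s["pose"]);c=T[:3,:3].T@(np.array(p,float)-T[:3,3]);return (c[0]/c[2]*s["fx"]+s["cx"],c[1]/c[2]*s["fy"]+s["cy"])
E
python3 - <<'E'
from h import *
S={}
for c in("top","side"):
    s=env.snapshot(c);S[c]=s;cv2.imwrite(f"pics/{c}0.png",s["color"])
    print(c,np.array(s["pose"])[:3,3].round(),s["fx"])
    for n,z in(("casting",0),("fork",0),("keeper_pin",68),("keeper_pivot",68),("bell",0),("finial_a",0),("collar",0),("jar",0),("driver",0),("brush",0)):
        for r in env.place_of(c,n)[:4]:
            print(n,np.round(r["uv"]),round(r["confidence"],2),at(s,r["uv"],z))
E
```

```text
pics
top [ 306.    9. 1717.] 516.343566985751
casting [366. 231.] 0.84 [ 524.4 -317.1]
casting [327. 235.] 0.75 [ 505.2 -186. ]
casting [317. 284.] 0.61 [ 342.6 -155.4]
casting [359. 274.] 0.59 [ 379.4 -291.6]
fork [236. 215.] 0.94 [564.6 121.5]
keeper_pin [250. 228.] 0.44 [515.4  70.5]
keeper_pivot [246. 192.] 0.44 [632.9  88.9]
bell [326. 167.] 0.76 [ 738.9 -180.5]
finial_a [156. 259.] 0.58 [409.1 379.8]
finial_a [289. 272.] 0.43 [381.  -62.2]
finial_a [248. 227.] 0.4 [527.2  80.2]
collar [250. 272.] 0.65 [376.1  66.6]
jar [174. 177.] 0.83 [690.4 338.1]
driver [414. 235.] 0.72 [ 514.5 -476. ]
brush [130. 210.] 0.62 [571.3 476.5]
side [ 79. 776. 935.] 404.4078625310786
casting [376. 195.] 0.88 [ 368.3 -305.9]
casting [361. 222.] 0.87 [ 359.  -154.6]
casting [329. 200.] 0.73 [ 494.5 -197.9]
casting [333. 174.] 0.69 [ 550.3 -336.5]
fork [258. 250.] 0.95 [577.9 119.6]
keeper_pin [284. 230.] 0.68 [521.5  60.7]
keeper_pivot [248. 224.] 0.79 [630.3  93.6]
bell [269. 180.] 0.7 [ 734.9 -184.8]
bell [286. 230.] 0.46 [ 5.521e+02 -5.000e-01]
finial_a [341. 238.] 0.54 [383.8 -56.7]
finial_a [261. 335.] 0.52 [413.3 353.4]
collar [325. 264.] 0.66 [377.2  62.2]
jar [184. 288.] 0.93 [680.1 346.5]
jar [356. 155.] 0.36 [ 525.9 -493.3]
brush [179. 346.] 0.63 [571.8 486.2]
```

View pics/top0.png

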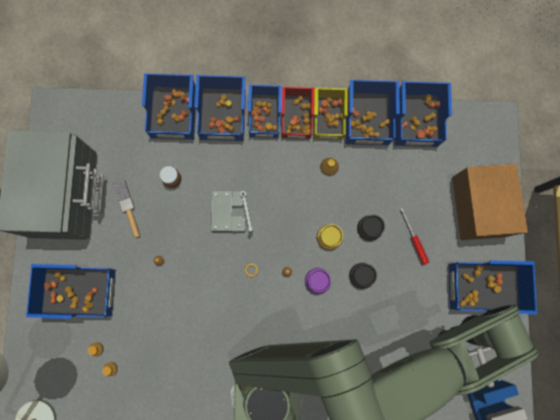

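View pics/side0.png

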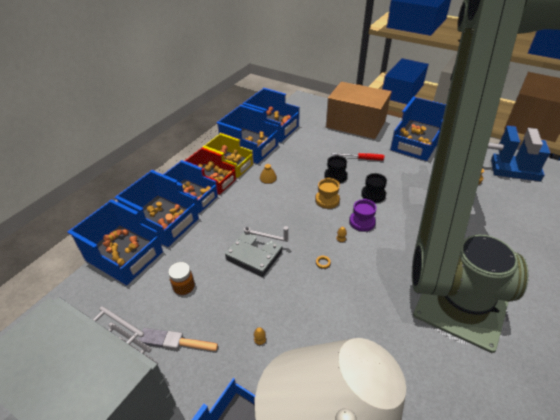

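```bash
python3 - <<'E'
from h import *
t=cv2.imread("pics/top0.png");s=cv2.imread("pics/side0.png")
a=cv2.resize(t[180:250,200:390],None,fx=4.2,fy=4.2,interpolation=cv2.INTER_CUBIC)
b=cv2.resize(s[165:275,215:385],None,fx=2.6,fy=2.6,interpolation=cv2.INTER_CUBIC)
o=np.zeros((600,800,3),np.uint8);o[:a.shape[0],:a.shape[1]]=a;o[a.shape[0]+4:a.shape[0]+4+b.shape[0],:b.shape[1]]=b
cv2.imwrite("pics/crop.png",o)
S={c:env.snapshot(c) for c in("top","side")}
# brass casting, cup rim blob in both images
def tri(u,v):
    o1,d1=ray(S["top"],u);o2,d2=ray(S["side"],v)
    d1/=np.linalg.norm(d1);d2/=np.linalg.norm(d2);A=sum(np.eye(3)-np.outer(d,d) for d in(d1,d2))
    return np.linalg.solve(A,(np.eye(3)-np.outer(d1,d1))@o1+(np.eye(3)-np.outer(d2,d2))@o2).round(1)
for n in("fork","casting","keeper_pin","keeper_pivot"):
    p=env.place_of("top",n);q=env.place_of("side",n)
    for i in p[:4]:
        for j in q[:4]:
            X=tri(i["uv"],j["uv"])
            if -25<X[2]<100: print(n,np.round(i["uv"],1),np.round(j["uv"],1),X)
for c,x0,x1,y0,y1 in(("top",305,350,215,260),("side",310,345,175,215)):
    h=cv2.cvtColor(S[c]["color"],cv2.COLOR_BGR2HSV);m=cv2.inRange(h,(12,110,60),(32,255,255))[y0:y1,x0:x1]
    ys,xs=np.nonzero(m);print(c,len(xs),xs.min()+x0,xs.max()+x0,ys.min()+y0,ys.max()+y0,xs.mean()+x0,ys.mean()+y0)
for x in range(480,520,8):print(x,[np.round(proj(S["top"],(x,-190,z)),1).tolist() for z in(0,70)])
E
```

```text
fork [237.5 215.6] [258.3 251.2] [ 5.696e+02  1.195e+02 -1.000e-01]
casting [327.  236.2] [329.4 199.1] [ 495.2 -185.2   17.1]
casting [318.4 281.5] [329.4 199.1] [ 401.4 -125.7   98.4]
casting [318.4 281.5] [363.8 223. ] [ 350.5 -159.1   -2.9]
casting [368.3 231.6] [335.9 175.1] [ 524.4 -319.    16.5]
casting [360.2 275.1] [374.5 193.1] [ 373.1 -294.4   16.2]
casting [360.2 275.1] [335.9 175.1] [ 431.9 -252.8   95.4]
keeper_pivot [243.2 192.8] [245.8 224.6] [631.2  97.7  65.8]
top 502 317 342 225 249 329.66533864541833 236.4800796812749
side 598 316 339 177 207 327.7892976588629 192.73913043478262
480 [[328.3, 242.9], [330.9, 240.8]]
488 [[328.3, 240.5], [330.9, 238.3]]
496 [[328.4, 238.2], [330.9, 235.8]]
504 [[328.4, 235.8], [330.9, 233.3]]
512 [[328.4, 233.4], [331.0, 230.9]]
```

View pics/crop.png

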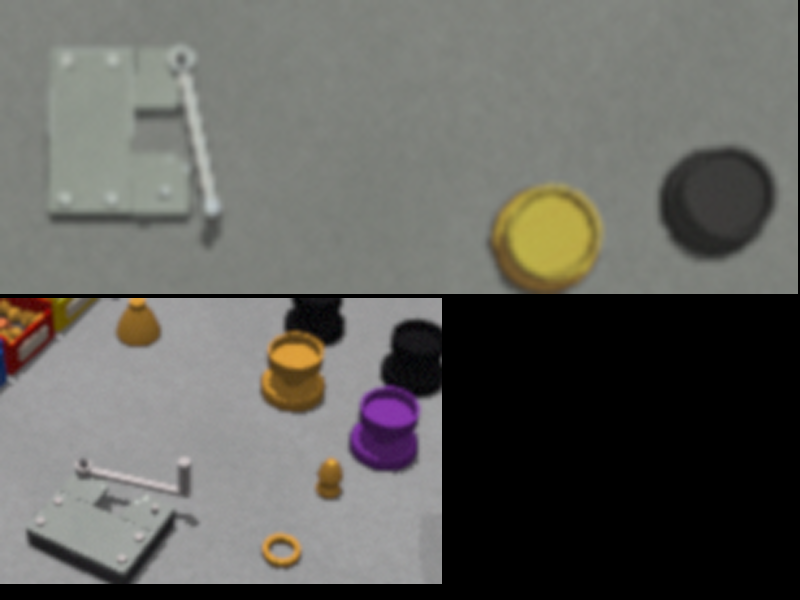

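```bash
python3 - <<'E'
from h import *
from scipy.optimize import least_squares
s=env.snapshot("top")
c=lambda x,y:((x+.5)/4.2-.5+200,(y+.5)/4.2-.5+180)
P={"bl":(c(49,47),32),"tl":(c(50,215),32),"fr":(c(189,214),32),"slotend":(c(132,131),32),"pivot":(c(181,58),46),"pin90":(c(213,208),88)}
for k,(u,z) in P.items(): print(k,np.round(u,1),at(s,u,z))
m=[("bl",(80,-66)),("tl",(80,66)),("fr",(-31,66)),("slotend",(14,0)),("pivot",(-24,-55))]
W=np.array([at(s,*P[k]) for k,_ in m]);L=np.array([l for _,l in m],float)
def f(q):
    R=np.array([[np.cos(q[2]),-np.sin(q[2])],[np.sin(q[2]),np.cos(q[2])]]);return ((L@R.T+q[:2])-W).ravel()
r=least_squares(f,[570,120,1.57]);q=r.x;print(q.round(3),r.fun.round(1))
R=np.array([[np.cos(q[2]),-np.sin(q[2])],[np.sin(q[2]),np.cos(q[2])]]);pv=R@[-24,-55]+q[:2]
for z in(80,90):
    d=R.T@(at(s,P["pin90"][0],z)-pv);print("piv",pv,"keeper",np.arctan2(-d[0],d[1]),np.hypot(*d))
for k in(0,.1,.3,.6,1,1.4,1.6,1.8):print(k,(pv+R@(125*np.array([-np.sin(k),np.cos(k)]))).round(1))
st=env.read_state();print(st["tool_pos"],st["orientation"],st["finger_gap"],st["time_s"])
E
```

```text
bl [211.3 190.8] [639.3 204.6]
tl [211.5 230.8] [505.7 197.6]
fr [244.6 230.6] [509.6  89.2]
slotend [231.  210.8] [574.  136.3]
pivot [242.7 193.4] [630.8  99.2]
pin90 [250.3 229.1] [507.9  68.5]
[574.921 121.673   1.606] [-1.3 -0.6  0.4  1.7  0.5 -0.8  0.4 -0.6 -0.1  0.4]
piv [630.73549103  99.63383977] keeper 0.21248276616482126 125.67661893912857
piv [630.73549103  99.63383977] keeper 0.2132182690311423 126.93811404870924
0 [505.8  95.2]
0.1 [506.9  82.8]
0.3 [512.7  58.5]
0.6 [530.1  25.4]
1 [567.   -7.9]
1.4 [613.9 -24.2]
1.6 [638.8 -25.1]
1.8 [663.4 -21. ]
[ 231.7230249  -526.24395209  231.32757272] [ 3.83926568e-05  9.78572488e-01  2.05902607e-01 -1.74204389e-06] 85.4165809344745 1.65
```

Call:
{"api": "step_arm", "payload": {
  "steps": [
    [0.0235, 0.05, 0, 0, 0, -1, 0.05],
    [0.047, 0.1, 0, 0, 0, -2, 0.05],
    [0.0705, 0.15, 0, 0, 0, -3, 0.05],
    [0.094, 0.2, 0, 0, 0, -4, 0.05],
    [0.1175, 0.25, 0, 0, 0, -5, 0.05],
    [0.141, 0.3, 0, 0, 0, -6, 0.05],
    [0.1645, 0.35, 0, 0, 0, -7, 0.05],
    [0.188, 0.4, 0, 0, 0, -8, 0.05],
    [0.2115, 0.45, 0, 0, 0, -9, 0.05],
    [0.235, 0.5, 0, 0, 0, -9.6, 0.05]
  ],
  "squeeze": 20
}}

```text
time_s: 2.9
tool_pos: [467.4, -24.5, 231.6]
orientation: [0.0, 0.992, 0.123, 0.0]
wrist_force: [0.7, -0.5, 0.1]
finger_gap: 50.2
gripper_force: 0.0
```

Call:
{"api": "step_arm", "payload": {
  "steps": [
    [0.021, 0.048, -0.02, 0, 0, 0, 0.05],
    [0.042, 0.0955, -0.05, 0, 0, 0, 0.05],
    [0.042, 0.0955, -0.09, 0, 0, 0, 0.05],
    [0.042, 0.0955, -0.12, 0, 0, 0, 0.05],
    [0.042, 0.0955, -0.12, 0, 0, 0, 0.05],
    [0.042, 0.0955, -0.12, 0, 0, 0, 0.05]
  ]
}}

```text
time_s: 3.65
tool_pos: [509.7, 69.3, 112.5]
orientation: [0.0, 0.992, 0.123, 0.001]
wrist_force: [0.2, 0.1, -0.5]
finger_gap: 50.0
gripper_force: 0.0
```

```bash
python3 - <<'E'
from h import *
o=[]
s=env.snapshot("side");p=np.round(proj(s,(509,69,70))).astype(int);print(p)
o.append(cv2.resize(s["color"][p[1]-60:p[1]+60,p[0]-80:p[0]+80],None,fx=4,fy=4))
cv2.imwrite("pics/pin.png",o[0])
E
```

```text
[286 233]
```

View pics/pin.png

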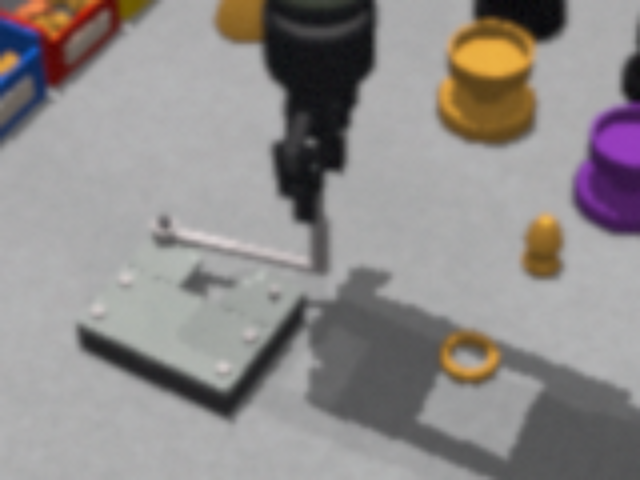

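The gripper hangs right over the pin (crop 318,240), the near finger just in front of it. I descend and close on it.

Call:
{"api": "step_arm", "payload": {
  "steps": [
    [0, 0, -0.03, 0, 0, 0, 0.05],
    [0, 0, -0.059, 0, 0, 0, 0.05],
    [0, 0, -0.059, 0, 0, 0, 0.05],
    [0, 0, -0.059, 0, 0, 0, 0.01],
    [0, 0, -0.059, 0, 0, 0, 0.01],
    [0, 0, -0.059, 0, 0, 0, 0.01],
    [0, 0, -0.059, 0, 0, 0, 0.01],
    [0, 0, -0.059, 0, 0, 0, 0.01]
  ],
  "squeeze": 20
}}

```text
time_s: 4.7
tool_pos: [509.9, 69.3, 53.9]
orientation: [0.0, 0.992, 0.123, 0.002]
wrist_force: [0.0, 0.8, 6.8]
finger_gap: 13.2
gripper_force: 21.3
```

```bash
python3 -c "
import numpy as np
for D in range(5,91,5):
    a=np.radians(D);d=np.array([-122,-30.3]);R=np.array([[np.cos(a),-np.sin(a)],[np.sin(a),np.cos(a)]]);print(D,(R@d-d).round(1))"
```

```text
5 [  3.1 -10.5]
10 [  7.1 -20.7]
15 [ 12.  -30.5]
20 [ 17.7 -39.9]
25 [ 24.2 -48.7]
30 [ 31.5 -56.9]
35 [ 39.4 -64.5]
40 [ 48.  -71.3]
45 [ 57.2 -77.4]
50 [ 66.8 -82.6]
55 [ 76.8 -87. ]
60 [ 87.2 -90.5]
65 [ 97.9 -93.1]
70 [108.7 -94.7]
75 [119.7 -95.4]
80 [130.7 -95.1]
85 [141.6 -93.9]
90 [152.3 -91.7]
```

Call:
{"api": "step_arm", "payload": {
  "steps": [
    [0.0031, -0.0105, 0, 0, 0, 5, 0.01],
    [0.0071, -0.0207, 0, 0, 0, 10, 0.01],
    [0.012, -0.0305, 0, 0, 0, 15, 0.01],
    [0.0177, -0.0399, 0, 0, 0, 20, 0.01],
    [0.0242, -0.0487, 0, 0, 0, 25, 0.01],
    [0.0315, -0.0569, 0, 0, 0, 30, 0.01],
    [0.0394, -0.0645, 0, 0, 0, 35, 0.01],
    [0.048, -0.0713, 0, 0, 0, 40, 0.01],
    [0.0572, -0.0774, 0, 0, 0, 45, 0.01]
  ]
}}

```text
time_s: 5.82
tool_pos: [566.6, -8.8, 53.9]
orientation: [0.001, 0.869, 0.495, 0.001]
wrist_force: [-1.7, -0.6, 6.6]
finger_gap: 13.4
gripper_force: 21.5
```

Good, low forces. Second half of the swing.

Call:
{"api": "step_arm", "payload": {
  "steps": [
    [0.0096, -0.0052, 0, 0, 0, 5, 0.01],
    [0.0196, -0.0096, 0, 0, 0, 10, 0.01],
    [0.03, -0.0131, 0, 0, 0, 15, 0.01],
    [0.0407, -0.0157, 0, 0, 0, 20, 0.01],
    [0.0515, -0.0173, 0, 0, 0, 25, 0.01],
    [0.0625, -0.018, 0, 0, 0, 30, 0.01],
    [0.0735, -0.0177, 0, 0, 0, 35, 0.01],
    [0.0844, -0.0165, 0, 0, 0, 40, 0.01],
    [0.0951, -0.0143, 0, 0, 0, 45, 0.01],
    [0.0951, -0.0143, 0, 0, 0, 45, 0.01]
  ]
}}

```text
time_s: 7.08
tool_pos: [662.6, -23.2, 53.9]
orientation: [0.002, 0.614, 0.789, 0.001]
wrist_force: [0.5, -2.9, 6.0]
finger_gap: 13.5
gripper_force: 21.5
```

Call:
{"api": "step_arm", "payload": {
  "steps": [
    [0, 0, 0, 0, 0, 0, 0.04],
    [0, 0, 0, 0, 0, 0, 0.04],
    [0, 0, 0.03, 0, 0, 0, 0.04],
    [0, 0, 0.08, 0, 0, 0, 0.04],
    [0, 0, 0.13, 0, 0, 0, 0.04]
  ]
}}

```text
time_s: 7.7
tool_pos: [660.4, -22.2, 183.0]
orientation: [-0.001, 0.615, 0.789, -0.0]
wrist_force: [0.3, -0.4, 0.3]
finger_gap: 40.0
gripper_force: 0.0
```

Call:
{"api": "step_arm", "payload": {
  "steps": [
    [-0.032, -0.037, 0, 0, 0, -7, 0.04],
    [-0.064, -0.073, 0, 0, 0, -14, 0.04],
    [-0.096, -0.11, 0, 0, 0, -21, 0.04],
    [-0.128, -0.147, 0, 0, 0, -28, 0.04],
    [-0.16, -0.183, 0, 0, 0, -35, 0.04],
    [-0.192, -0.22, 0, 0, 0, -41.5, 0.04],
    [-0.192, -0.22, -0.05, 0, 0, -41.5, 0.04],
    [-0.192, -0.22, -0.075, 0, 0, -41.5, 0.04],
    [-0.192, -0.22, -0.075, 0, 0, -41.5, 0.04]
  ]
}}

```text
time_s: 8.82
tool_pos: [467.3, -241.6, 105.5]
orientation: [-0.002, 0.854, 0.52, -0.001]
wrist_force: [-0.5, -0.4, -0.3]
finger_gap: 40.2
gripper_force: 0.0
```

```bash
python3 - <<'E'
from h import *
s=env.snapshot("side");t=env.snapshot("top")
a=cv2.resize(t["color"][170:290,200:400],None,fx=4,fy=4,interpolation=cv2.INTER_CUBIC)
cv2.imwrite("pics/appr.png",a);cv2.imwrite("pics/appr_s.png",cv2.resize(s["color"][140:290,200:400],None,fx=4,fy=4))
for c in("top","side"):print([(np.round(r["uv"]),at(t if c=="top" else s,r["uv"],68)) for r in env.place_of(c,"keeper_pin")[:2]])
print(env.read_state()["tool_pos"],env.read_state()["orientation"])
E
```

```text
[(array([330., 235.]), array([ 497.5, -187.6])), (array([279., 182.]), array([667.4, -19. ]))]
[(array([262., 197.]), array([658.9, -32. ]))]
[ 469.99245978 -242.74723965  108.66632131] [1.19190114e-03 8.54083042e-01 5.20134835e-01 6.99839850e-04]
```

View pics/appr_s.png

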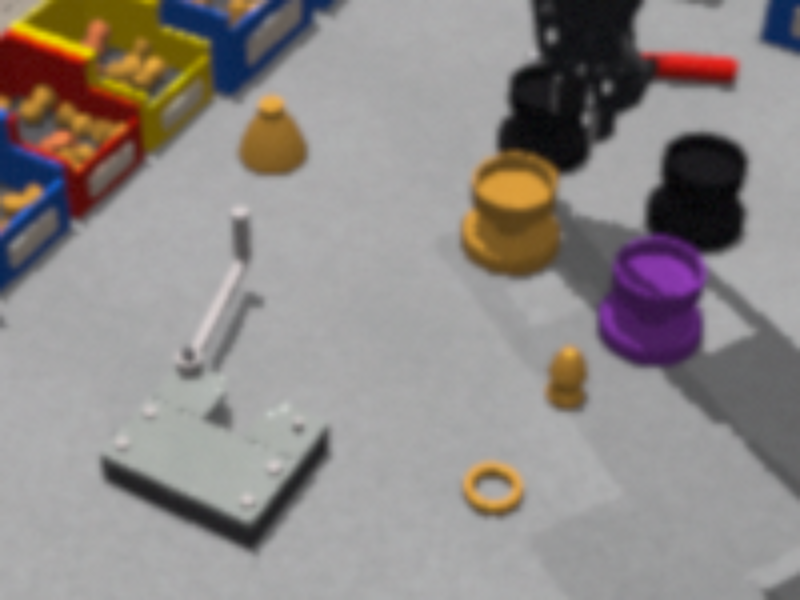

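The keeper stands wide open (bar from crop 190,360 to 240,262), the brass casting (510,215) untouched, gripper behind it. I descend behind it.

Call:
{"api": "step_arm", "payload": {
  "steps": [
    [0, 0, -0.04, 0, 0, 0, 0.04],
    [0, 0, -0.08, 0, 0, 0, 0.04],
    [0, 0, -0.095, 0, 0, 0, 0.04],
    [0, 0, -0.102, 0, 0, 0, 0.04],
    [0, 0, -0.102, 0, 0, 0, 0.04],
    [0, 0, -0.102, 0, 0, 0, 0.04]
  ]
}}

```text
time_s: 9.78
tool_pos: [469.9, -242.9, 6.5]
orientation: [0.001, 0.854, 0.52, 0.001]
wrist_force: [-0.0, 1.2, 0.6]
finger_gap: 40.3
gripper_force: 0.0
```

Call:
{"api": "step_arm", "payload": {
  "steps": [
    [0.002, 0.004, 0, 0, 0, 0, 0.04],
    [0.004, 0.007, 0, 0, 0, 0, 0.04],
    [0.006, 0.011, 0, 0, 0, 0, 0.04],
    [0.008, 0.015, 0, 0, 0, 0, 0.04],
    [0.009, 0.018, 0, 0, 0, 0, 0.04],
    [0.011, 0.021, 0, 0, 0, 0, 0.04]
  ]
}}

```text
time_s: 10.52
tool_pos: [480.6, -221.8, 5.7]
orientation: [0.001, 0.854, 0.52, 0.0]
wrist_force: [-1.3, -5.6, 2.1]
finger_gap: 39.9
gripper_force: 2.7
```

```bash
python3 - <<'E'
from h import *
s=env.snapshot("side");t=env.snapshot("top")
cv2.imwrite("pics/contact.png",cv2.resize(s["color"][160:220,280:380],None,fx=8,fy=8,interpolation=cv2.INTER_CUBIC))
st=env.read_state();print(st["tool_pos"],st["wrist_force"])
E
```

```text
[ 480.68497691 -221.5345153     5.6470018 ] [ 0.1681972  -3.80596228  2.00977173]
```

View pics/contact.png

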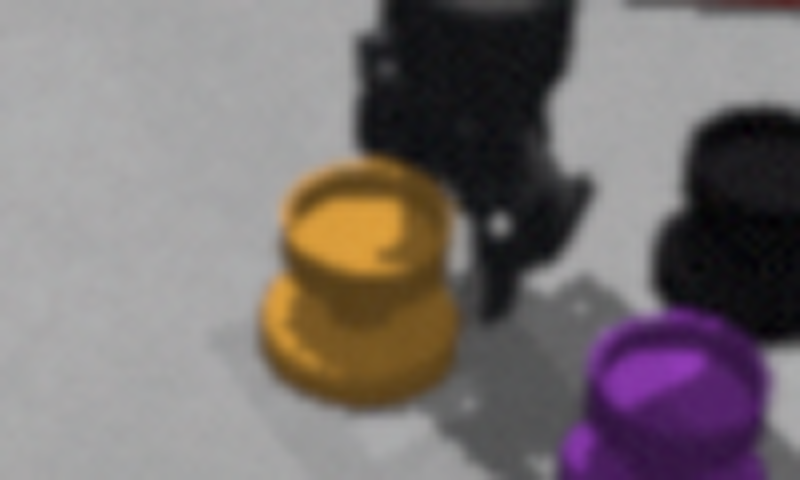

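Fingers straddle the foot from behind (crop 490,310), purple one clear at (660,380). Pushing on the first leg.

Call:
{"api": "step_arm", "payload": {
  "steps": [
    [0.004, 0.008, 0, 0, 0, 0, 0.04],
    [0.008, 0.016, 0, 0, 0, 0, 0.04],
    [0.013, 0.025, 0, 0, 0, 0, 0.04],
    [0.018, 0.035, 0, 0, 0, 0, 0.04],
    [0.023, 0.045, 0, 0, 0, 0, 0.04],
    [0.028, 0.055, 0, 0, 0, 0, 0.04],
    [0.033, 0.065, 0, 0, 0, 0, 0.04],
    [0.038, 0.074, 0, 0, 0, 0, 0.04],
    [0.042, 0.082, 0, 0, 0, 0, 0.04],
    [0.042, 0.082, 0, 0, 0, 0, 0.04]
  ]
}}

```text
time_s: 11.88
tool_pos: [521.6, -138.6, 5.2]
orientation: [-0.001, 0.854, 0.52, -0.0]
wrist_force: [-1.2, -0.3, 0.1]
finger_gap: 39.9
gripper_force: 0.6
```

```bash
cat >> h.py <<'E'
def cast():
    for c in("top","side"):
        s=env.snapshot(c);h=cv2.cvtColor(s["color"],cv2.COLOR_BGR2HSV);st=env.read_state();p=st["tool_pos"];a=2*np.arctan2(st["orientation"][2],st["orientation"][1])
        e=np.array(p[:2])+49*np.array([np.cos(a),np.sin(a)])
        u=np.round(proj(s,(*e,35))).astype(int);m=cv2.inRange(h,(12,110,60),(32,255,255));k=22
        ys,xs=np.nonzero(m[u[1]-k:u[1]+k,u[0]-k:u[0]+k]);g=(xs.mean()+u[0]-k,ys.mean()+u[1]-k)
        r=[(at(s,q["uv"],0 if c=="side" else 0),round(q["confidence"],2)) for q in env.place_of(c,"casting") if np.hypot(*(at(s,q["uv"],0)-e))<60]
        print(c,"expected",e.round(1),"blob",at(s,g,35),len(xs),"net",r)
    return s
E
python3 -c "
from h import *
cast();print(env.read_state()['tool_pos'],env.read_state()['wrist_force'])"
```

```text
top expected [544.  -95.1] blob [544.6 -74.7] 225 net [(array([555. , -95.7]), 0.51)]
side expected [544.1 -95.4] blob [543.5 -94.2] 630 net [(array([ 549.4, -101.7]), 0.73)]
[ 521.60973771 -139.0390977     4.96088916] [-0.6077599  -0.24765711  0.20169446]
```

Call:
{"api": "step_arm", "payload": {
  "steps": [
    [0.005, 0.01, 0, 0, 0, 0, 0.04],
    [0.011, 0.021, 0, 0, 0, 0, 0.04],
    [0.017, 0.033, 0, 0, 0, 0, 0.04],
    [0.023, 0.045, 0, 0, 0, 0, 0.04],
    [0.03, 0.058, 0, 0, 0, 0, 0.04],
    [0.036, 0.07, 0, 0, 0, 0, 0.04],
    [0.0417, 0.0675, 0, 0, 0, 7.3, 0.04],
    [0.0478, 0.0657, 0, 0, 0, 14.7, 0.04],
    [0.054, 0.0647, 0, 0, 0, 22, 0.04],
    [0.0602, 0.0645, 0, 0, 0, 29.3, 0.04]
  ]
}}

```text
time_s: 13.32
tool_pos: [583.7, -73.9, 5.8]
orientation: [0.001, 0.694, 0.72, 0.001]
wrist_force: [-0.1, 0.6, 0.7]
finger_gap: 40.1
gripper_force: 0.0
```

```bash
python3 - <<'E'
from h import *
s=cast();st=env.read_state();print(st['tool_pos'],st['orientation'],st['wrist_force'])
t=env.snapshot("top")
cv2.imwrite("pics/mid.png",np.vstack([cv2.resize(x[r:r+60,c:c+150],None,fx=5,fy=5,interpolation=cv2.INTER_CUBIC) for x,r,c in((s["color"],205,220),(t["color"],185,190))]))
E
```

```text
top expected [582.7 -25. ] blob [583.5  -1.3] 168 net [(array([587.1, -28.6]), 0.63)]
side expected [581.7 -25.1] blob [580.5 -21.8] 659 net [(array([589.1, -30.4]), 0.72)]
[582.69839688 -74.23075614   5.51951417] [1.69008363e-04 6.95579076e-01 7.18449378e-01 4.60271402e-04] [-0.30457913 -1.41182002 -0.2835193 ]
```

View pics/mid.png

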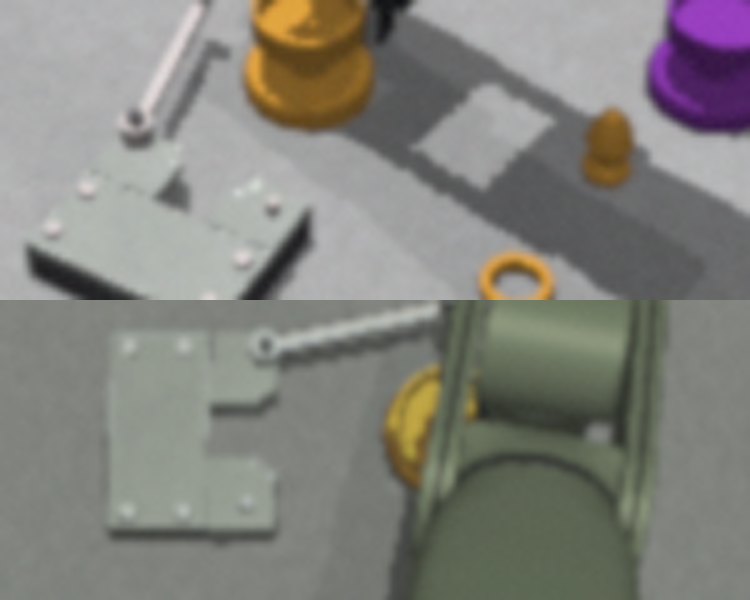

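The casting (top crop ~430 row) is lined up with the slot (rows 403–457, centre 430), keeper out of the way. Pushing in.

Call:
{"api": "step_arm", "payload": {
  "steps": [
    [-0.001, 0.008, 0, 0, 0, 0, 0.04],
    [-0.0015, 0.018, 0, 0, 0, 0, 0.04],
    [-0.002, 0.03, 0, 0, 0, 0, 0.04],
    [-0.0025, 0.042, 0, 0, 0, 0, 0.04],
    [-0.003, 0.054, 0, 0, 0, 0, 0.04],
    [-0.0035, 0.066, 0, 0, 0, 0, 0.04],
    [-0.004, 0.078, 0, 0, 0, 0, 0.04],
    [-0.0045, 0.09, 0, 0, 0, 0, 0.04],
    [-0.0045, 0.1, 0, 0, 0, 0, 0.04],
    [-0.0045, 0.106, 0, 0, 0, 0, 0.04]
  ]
}}

```text
time_s: 14.82
tool_pos: [577.6, 31.7, 5.3]
orientation: [-0.0, 0.695, 0.719, -0.0]
wrist_force: [1.0, -4.0, 2.8]
finger_gap: 40.2
gripper_force: 2.4
```

```bash
python3 - <<'E'
from h import *
s=cast();st=env.read_state();print(st['tool_pos'],st['orientation'],st['wrist_force'])
t=env.snapshot("top")
cv2.imwrite("pics/mid2.png",np.vstack([cv2.resize(x[r:r+60,c:c+150],None,fx=5,fy=5,interpolation=cv2.INTER_CUBIC) for x,r,c in((s["color"],205,200),(t["color"],185,190))]))
E
```

```text
top expected [575.9  81.3] blob [577.6 101.3] 46 net [(array([569. ,  88.4]), 0.39)]
side expected [575.9  81. ] blob [584.3  69.6] 548 net [(array([575.9,  85.1]), 0.77)]
[577.51311073  31.82695294   5.14698115] [-5.66452043e-04  6.95104705e-01  7.18908228e-01  2.98023198e-04] [-0.1848849   0.36009745 -0.43507906]
```

View pics/mid2.png

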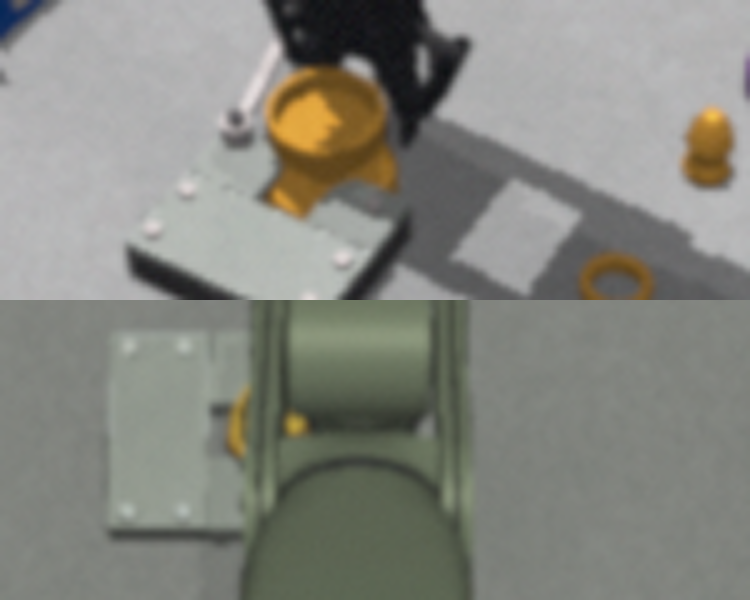

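The waist is entering the slot centrally (side crop 290,195). Last 40 mm slowly, watching the force.

Call:
{"api": "step_arm", "payload": {
  "steps": [
    [0, 0.005, 0, 0, 0, 0, 0.04],
    [0, 0.01, 0, 0, 0, 0, 0.04],
    [-0.0005, 0.015, 0, 0, 0, 0, 0.04],
    [-0.0005, 0.02, 0, 0, 0, 0, 0.04],
    [-0.001, 0.025, 0, 0, 0, 0, 0.04],
    [-0.001, 0.029, 0, 0, 0, 0, 0.04],
    [-0.001, 0.033, 0, 0, 0, 0, 0.04],
    [-0.001, 0.036, 0, 0, 0, 0, 0.04]
  ]
}}

```text
time_s: 16.08
tool_pos: [576.6, 67.3, 5.3]
orientation: [-0.0, 0.695, 0.719, -0.0]
wrist_force: [0.5, -3.8, -1.8]
finger_gap: 39.8
gripper_force: 1.4
```

Call:
{"api": "step_arm", "payload": {
  "steps": [
    [0, 0.001, 0, 0, 0, 0, 0.04],
    [0, 0.002, 0, 0, 0, 0, 0.04],
    [0, 0.003, 0, 0, 0, 0, 0.04]
  ]
}}

```text
time_s: 16.45
tool_pos: [576.7, 70.0, 5.3]
orientation: [-0.0, 0.695, 0.719, -0.0]
wrist_force: [0.3, -4.0, -2.0]
finger_gap: 39.9
gripper_force: 1.4
```

Call:
{"api": "step_arm", "payload": {
  "steps": [
    [0, 0.001, 0, 0, 0, 0, 0.04],
    [0, 0.002, 0, 0, 0, 0, 0.04]
  ]
}}

```text
time_s: 16.7
tool_pos: [576.7, 72.1, 5.3]
orientation: [0.0, 0.695, 0.719, 0.0]
wrist_force: [-0.1, -3.3, -2.0]
finger_gap: 40.2
gripper_force: 1.4
```

Call:
{"api": "step_arm", "payload": {
  "steps": [
    [0, 0.001, 0, 0, 0, 0, 0.04],
    [0, 0.002, 0, 0, 0, 0, 0.04]
  ]
}}

```text
time_s: 16.95
tool_pos: [576.7, 72.8, 5.3]
orientation: [0.001, 0.694, 0.72, -0.001]
wrist_force: [0.0, -10.4, -2.5]
finger_gap: 39.8
gripper_force: 4.2
```

Force rises exactly where home was predicted. Hold briefly, retreat, lift.

Call:
{"api": "step_arm", "payload": {
  "steps": [
    [0, 0, 0, 0, 0, 0, 0.04],
    [0, 0, 0, 0, 0, 0, 0.04],
    [0, -0.01, 0, 0, 0, 0, 0.04],
    [0.001, -0.03, 0, 0, 0, 0, 0.04],
    [0.002, -0.06, 0, 0, 0, 0, 0.04],
    [0.002, -0.075, 0.04, 0, 0, 0, 0.04],
    [0.002, -0.075, 0.1, 0, 0, 0, 0.04],
    [0.002, -0.075, 0.16, 0, 0, 0, 0.04],
    [0.002, -0.12, 0.18, 0, 0, 0, 0.04],
    [0.002, -0.17, 0.18, 0, 0, 0, 0.04]
  ]
}}

```text
time_s: 18.2
tool_pos: [580.1, -97.4, 188.5]
orientation: [0.003, 0.694, 0.72, 0.002]
wrist_force: [0.6, 0.2, -0.9]
finger_gap: 39.8
gripper_force: 0.0
```

```bash
python3 - <<'E'
from h import *
s=env.snapshot("side");t=env.snapshot("top")
cv2.imwrite("pics/home.png",np.vstack([cv2.resize(x[r:r+60,c:c+150],None,fx=5,fy=5,interpolation=cv2.INTER_CUBIC) for x,r,c in((s["color"],195,190),(t["color"],180,190))]))
st=env.read_state();print(st['tool_pos'],st['orientation'],st['wrist_force'])
for c,v in(("top",t),("side",s)):
  for q in env.place_of(c,"casting"):print(c,at(v,q["uv"],0),q["confidence"])
  for q in env.place_of(c,"keeper_pin"):print(c,at(v,q["uv"],68),q["confidence"])
E
```

```text
[ 578.81109202 -100.65703376  186.26562418] [1.45057561e-03 6.96627780e-01 7.17431240e-01 2.19565064e-04] [ 1.14674916  0.33761681 -0.92435494]
top [ 541.9 -323.9] 0.76
top [587.1 133.5] 0.69
top [ 382.3 -288. ] 0.63
top [411.  370.3] 0.6
top [ 337.2 -159.4] 0.47
top [565.4 480.1] 0.28
top [664.1 -22.3] 0.68
top [568.4 118.6] 0.16
side [ 543.9 -341. ] 0.96
side [ 381.2 -310.1] 0.68
side [577.6 115.1] 0.62
side [682.7 -41.7] 0.46
```

View pics/home.png

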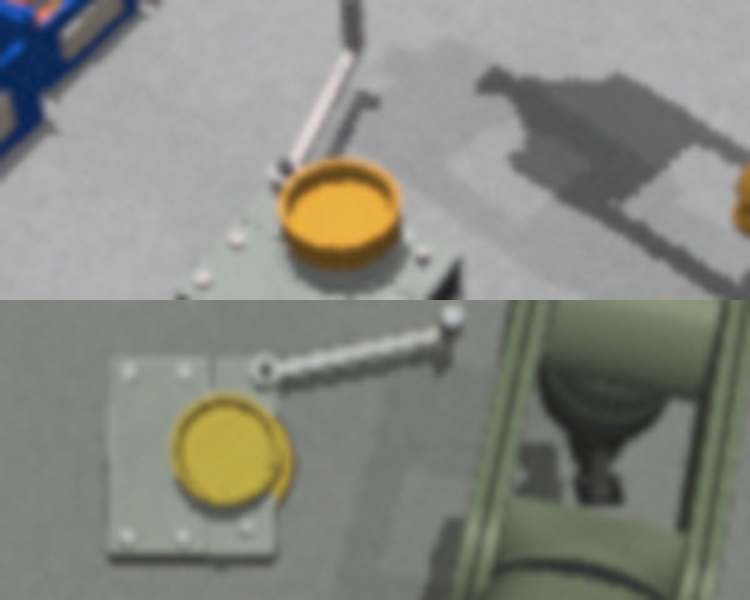

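The casting is fully in the slot (top crop 230,450); keeper still open with pin at (452,318) in the top crop. Now over the pin.

Call:
{"api": "step_arm", "payload": {
  "steps": [
    [0.027, 0.026, 0, 0, 0, 4, 0.045],
    [0.054, 0.052, 0, 0, 0, 8, 0.045],
    [0.082, 0.078, 0, 0, 0, 12.5, 0.045],
    [0.082, 0.078, -0.04, 0, 0, 12.5, 0.045],
    [0.082, 0.078, -0.07, 0, 0, 12.5, 0.045],
    [0.082, 0.078, -0.07, 0, 0, 12.5, 0.045],
    [0.082, 0.078, -0.07, 0, 0, 12.5, 0.045]
  ]
}}

```text
time_s: 19.38
tool_pos: [661.5, -17.3, 116.5]
orientation: [0.001, 0.612, 0.791, 0.001]
wrist_force: [0.6, -0.0, 0.3]
finger_gap: 44.9
gripper_force: 0.0
```

Call:
{"api": "step_arm", "payload": {
  "steps": [
    [0, -0.005, 0, 0, 0, 0, 0.045],
    [0, -0.005, -0.03, 0, 0, 0, 0.045],
    [0, -0.005, -0.063, 0, 0, 0, 0.045],
    [0, -0.005, -0.063, 0, 0, 0, 0.045],
    [0, -0.005, -0.063, 0, 0, 0, 0.01],
    [0, -0.005, -0.063, 0, 0, 0, 0.01],
    [0, -0.005, -0.063, 0, 0, 0, 0.01],
    [0, -0.005, -0.063, 0, 0, 0, 0.01],
    [0, -0.005, -0.063, 0, 0, 0, 0.01]
  ],
  "squeeze": 20
}}

```text
time_s: 20.5
tool_pos: [662.1, -23.2, 54.5]
orientation: [0.002, 0.612, 0.791, 0.001]
wrist_force: [0.1, -0.2, 6.2]
finger_gap: 13.3
gripper_force: 21.3
```

```bash
python3 -c "
import numpy as np
d=np.array([30.3,-122])
for b in(0,50):
  a0=-np.radians(b);R=lambda a:np.array([[np.cos(a),-np.sin(a)],[np.sin(a),np.cos(a)]])
  for D in (list(range(5,51,5)) if b==0 else [5,10,15,20,25,30,35,40,45,50,55,60]): print(b,-D,(R(a0-np.radians(D))@d-R(a0)@d).round(1))"
```

```text
0 -5 [-10.7  -2.2]
0 -10 [-21.6  -3.4]
0 -15 [-32.6  -3.7]
0 -20 [-43.6  -3. ]
0 -25 [-54.4  -1.4]
0 -30 [-65.1   1.2]
0 -35 [-75.5   4.7]
0 -40 [-85.5   9.1]
0 -45 [-95.1  14.3]
0 -50 [-104.3   20.4]
50 -5 [-8.6  6.8]
50 -10 [-16.5  14.4]
50 -15 [-23.8  22.6]
50 -20 [-30.3  31.4]
50 -25 [-36.   40.8]
50 -30 [-40.9  50.6]
50 -35 [-44.9  60.8]
50 -40 [-48.   71.3]
50 -45 [-50.2  82.1]
50 -50 [-51.4  93. ]
50 -55 [-51.7 103.9]
50 -60 [-51.  114.9]
```

Call:
{"api": "step_arm", "payload": {
  "steps": [
    [-0.0107, -0.0022, 0, 0, 0, -5, 0.01],
    [-0.0216, -0.0034, 0, 0, 0, -10, 0.01],
    [-0.0326, -0.0037, 0, 0, 0, -15, 0.01],
    [-0.0436, -0.003, 0, 0, 0, -20, 0.01],
    [-0.0544, -0.0014, 0, 0, 0, -25, 0.01],
    [-0.0651, 0.0012, 0, 0, 0, -30, 0.01],
    [-0.0755, 0.0047, 0, 0, 0, -35, 0.01],
    [-0.0855, 0.0091, 0, 0, 0, -40, 0.01],
    [-0.0951, 0.0143, 0, 0, 0, -45, 0.01],
    [-0.1043, 0.0204, 0, 0, 0, -50, 0.01]
  ]
}}

```text
time_s: 21.75
tool_pos: [557.8, -2.6, 54.4]
orientation: [0.001, 0.89, 0.456, 0.002]
wrist_force: [0.4, 0.1, 7.4]
finger_gap: 13.3
gripper_force: 21.6
```

Call:
{"api": "step_arm", "payload": {
  "steps": [
    [-0.0086, 0.0068, 0, 0, 0, -5, 0.01],
    [-0.0165, 0.0144, 0, 0, 0, -10, 0.01],
    [-0.0238, 0.0226, 0, 0, 0, -15, 0.01],
    [-0.0303, 0.0314, 0, 0, 0, -20, 0.01],
    [-0.036, 0.0408, 0, 0, 0, -25, 0.01],
    [-0.0409, 0.0506, 0, 0, 0, -30, 0.01],
    [-0.0449, 0.0608, 0, 0, 0, -35, 0.01],
    [-0.048, 0.0713, 0, 0, 0, -40, 0.01],
    [-0.0502, 0.0821, 0, 0, 0, -45, 0.01],
    [-0.0514, 0.093, 0, 0, 0, -50, 0.01]
  ]
}}

```text
time_s: 23.0
tool_pos: [506.9, 90.9, 54.4]
orientation: [-0.0, 0.999, 0.038, 0.003]
wrist_force: [1.7, -2.0, 7.3]
finger_gap: 13.2
gripper_force: 21.5
```

Call:
{"api": "step_arm", "payload": {
  "steps": [
    [0, 0.001, 0, 0, 0, -0.5, 0.01],
    [0, 0.002, 0, 0, 0, -1, 0.01],
    [0, 0.003, 0, 0, 0, -1.5, 0.01],
    [0, 0.004, 0, 0, 0, -2, 0.01]
  ]
}}

```text
time_s: 23.5
tool_pos: [506.7, 94.6, 54.4]
orientation: [-0.0, 1.0, 0.021, 0.002]
wrist_force: [0.1, 0.0, 9.0]
finger_gap: 13.5
gripper_force: 21.6
```

Call:
{"api": "step_arm", "payload": {
  "steps": [
    [0, 0.001, 0, 0, 0, 0, 0.01],
    [0, 0.002, 0, 0, 0, 0, 0.01],
    [0, 0.003, 0, 0, 0, 0, 0.01]
  ]
}}

```text
time_s: 23.88
tool_pos: [506.7, 95.6, 54.4]
orientation: [0.002, 1.0, 0.022, 0.002]
wrist_force: [0.4, -12.3, 10.3]
finger_gap: 13.6
gripper_force: 22.0
```

Firm stop where shut was predicted. Release and lift.

Call:
{"api": "step_arm", "payload": {
  "steps": [
    [0, 0, 0, 0, 0, 0, 0.045],
    [0, 0, 0, 0, 0, 0, 0.045],
    [0, 0, 0, 0, 0, 0, 0.045],
    [0, 0, 0.02, 0, 0, 0, 0.045],
    [0, 0, 0.07, 0, 0, 0, 0.045],
    [0, 0, 0.13, 0, 0, 0, 0.045],
    [-0.04, -0.06, 0.15, 0, 0, 0, 0.045],
    [-0.08, -0.12, 0.15, 0, 0, 0, 0.045],
    [-0.1, -0.18, 0.15, 0, 0, 0, 0.045],
    [-0.1, -0.24, 0.15, 0, 0, 0, 0.045]
  ]
}}

```text
time_s: 25.12
tool_pos: [405.3, -125.5, 202.5]
orientation: [-0.0, 1.0, 0.022, 0.0]
wrist_force: [1.4, 0.2, -0.8]
finger_gap: 45.2
gripper_force: 0.0
```

```bash
python3 - <<'E'
from h import *
s=env.snapshot("side");t=env.snapshot("top")
cv2.imwrite("pics/end.png",np.vstack([cv2.resize(x[r:r+60,c:c+150],None,fx=5,fy=5,interpolation=cv2.INTER_CUBIC) for x,r,c in((s["color"],200,210),(t["color"],180,190))]))
for c,v in(("top",t),("side",s)):
  for q in env.place_of(c,"keeper_pin")[:1]:print(c,at(v,q["uv"],68),q["confidence"])
print(env.read_state()["wrist_force"])
E
```

```text
top [513.9  99.4] 0.45
side [514.6  77.1] 0.54
[-0.13003134  0.58480523 -0.26119841]
```

View pics/end.png

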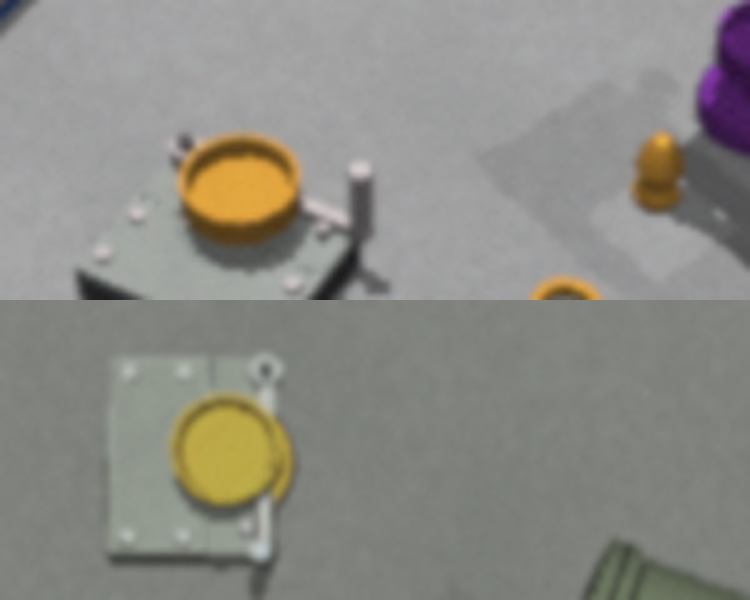

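The keeper lies straight across the mouth behind the waist (top crop: pivot 265,368 to pin 262,550), casting home, arm clear. I hand in.

```bash
python3 -c "
from cell import env
print(env.hand_in())"
```

```text
the job is handed in; nothing more can be done
None
```

The job is handed in (no verdict came back): the casting stands fully home in the fork's slot, the keeper is swung shut to its stop behind the waist, the arm is clear, and the other things on the bench were not touched.

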